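# Turn a washed steel dish over to drain

## Task

Turn the shallow steel dish over and put it upside down, mouth down, on the blue draining mat, with the whole dish on the mat. Do not let go of it in mid-air: let its rim reach the mat first; it may then tip the rest of the way over by itself. Leave the pot lid and the small cup where they are.

Things in the scene. Friction and masses are not known exactly. Their poses are not given: they have to be found in the camera images.
- dish_center (a point): Centre (half-way up its axis) of the loose shallow steel dish, 0.11 kg, mouth up at the start; z points out of its mouth. 120 mm across the rim, 66 across the bottom, 30 high; wall 2.5 thick, flaring straight out 41 degrees from vertical; any spot of the rim can be pinched. Stood on edge and leaned 20 degrees or more past vertical towards its mouth, it falls mouth down.
- mat_center (a point): Centre of the upper face of the blue ribbed draining mat, fixed to the table: 240 mm square, 4 mm thick; x and y axes along its sides, z up.
- lid_center (a point): Centre (13.5 mm above the table) of a steel pot lid, 118 mm across and 27 mm high with a small knob on top, loose, lying on the table at the right of the work; to be left alone.
- cup_center (a point): Centre (21 mm above the table) of a small deep steel cup standing mouth up, 68 mm across, 42 mm high, loose, at the right of the work; to be left alone.
Not all that is in view belongs to the job. Leave any purple look-alike of the part that bears dish_center alone.

How it is judged:
By the outcome, as a careful person would: the job done as asked, in the order asked, and still so for the second after the job is handed in, with the robot touching nothing.
It also fails if it takes over 45 s, if anything falls off the work surface, if the arm or the gripper's body presses on something with over 40 N, if the wrist force passes 120 N, or if a joint passes its speed limit or range.

## Robot

A 6-joint arm with a two-finger parallel gripper is mounted at the origin on a cart in front of the work surface, level with it; the furniture and walls round the work are solid. World frame = base frame: x ahead of the robot, y to its left, z up, the work surface at z = 0. Lengths are in m, angles in rad, forces in N, time in s.
With the tool pointing down it reaches from about 0.3 to 0.875 m from the base axis. Payload 6.4 kg.
Tool frame: the origin (TCP) lies on the centre line of the jaws, within the pads' length; the fingertips stand 14 mm ahead of it and the grasp point (between the pads) lies 5 mm behind it; z points along the fingers, y is the direction in which the jaws open and shut (so a half turn about z gives the same grasp; the last joint's range is limited). The gripper opens to 85 mm and grips with 20 to 120 N. Pads are 22 mm wide; open, the fingers measure 114 mm over their backs; the gripper's body (76 mm by 85 mm) begins 54 mm behind the grasp point. The pads swing forward as they close: fully open they stand 13 mm farther back than shut.
Start: joints at [-1.475, 0.181, 1.607, -0, 1.354, -0.206], TCP at [0.171, -0.549, 0.245] pointing down, gripper open.
Joint ranges: [-2.99, 2.99], [-0.89, 2.07], [0.3, 2.58], [-1.14, 4.28], [0, 2.63], [-3.12, 3.12]. Speed limits (rad/s): [2.57, 2.57, 3.01, 3.14, 3.14, 3.14].

## Interface

Orientations are given as a unit quaternion [w, x, y, z].
In Python, from bench import * gives the robot as it stands.
- The arm moves only by the tool servo_tool, never from a script. Its argument "plan" is a list that holds one entry, the list of rows, each a list of 5 numbers: the shift along the world's x, y, z in m, then the turn about the world's z in rad, then the gripper command: -1 is shut, 1 is fully open, values between are in proportion. In form: [[[tx, ty, tz, roll, claw], ...]]. A call has 1 to 8 rows; each row shifts and turns the commanded pose from where the row before left it; what a row does not reach is not made up. A row lasts 1/10 s, in which the tool goes at most 50 mm and 8.59 degrees, less where a joint would pass 70% of its speed; a pose out of reach is approached as far as the arm can. A call with a gripper value outside its range is refused whole. The fingers move at their own pace and stop on an object; the grip force is fixed at half the most. Time passes only in rows, so rows that do not move let the fingers close. It gives the time, the measured TCP pose, the force and the opening at its end, in the units of the state.
- get_obs(): the state, without advancing time (a new reading comes with each control period).
- camera(name): name is "scene" or "side" or "wrist"; returns a dict with "img" (480x640x3 uint8, blue, green, red), "camera_matrix" (3x3 intrinsics, pixels), "rvec" (rotation vector, rad) and "tvec" (3), from world to camera coordinates, as OpenCV has them. Camera axes: x right, y down, z forward; pixel columns grow to the right and rows downward; lengths in m; the calibration is good to about 2 mm. The wrist camera is an equidistant fisheye: a pixel r from the principal point sees the ray r / f radians off the axis. A picture is of the moment at which its call begins. There is no depth.
- hand_in(): hands the job in, once; it reports no verdict.
Trained networks look in a picture, given as the dict that the camera call returned (one of the last four; its "shot" number tells which), for a name from the list of things; names that differ only in an ending like _2 or _b are one class to them, and where a whole thing is asked for, a point or a joint stands for the part that bears it (a point fixed in the world has none). Each returns a list of dicts, best first, with "conf" (0 to 1); they miss things now and then, are a little off and sometimes report something else, mostly with a low value. They report only what shows in the picture. A call takes as long as a camera call. They do not tell look-alikes from the thing itself.
- trace(picture, thing): "mask" (480x640 bool, what is visible of it) and "rect" ([left, top, right, bottom] as shares, 0 to 1, of the picture: columns of its width, rows of its height, round what is visible of it).
- pinpoint(picture, thing): "centre" ([row, column] as shares, 0 to 1, of the picture: columns of its width, rows of its height: a listed point, or the origin of a listed thing).
The state is a dict: "time_s": time; "q": joint angles; "dq": joint speeds; "joint_efforts": joint torques, N m; "eef_pos": TCP position; "eef_rot": TCP orientation; "wrist_force": force on the tool from outside, world axes, zero at the start; "torque": the same for the moment, N m; "opening": opening from 0.0 (shut) to 1.0 (fully open).
Only numpy, scipy, OpenCV 4.12 (cv2) and the standard library are available. Lean on these libraries where they do the work, as an engineer would, in place of code of your own. Each camera call takes 0.05 s, during which the arm holds its last target.

## Working session

There is one attempt and no reset: what is moved stays moved. The work goes in short steps, Python scripts to look and compute and a tool call to move; the robot and the scene stay as the last step left them, time stands still between calls to the robot, and variables do not carry over. Pictures are saved under pics/ and viewed, and the job is handed in when it is done.

Besides the shell and the picture viewer there is one more tool, called after "Call:" as name([rows], argument=value, ...), one row to a line, values as JSON. servo_tool: Moves the arm, as the interface text tells. Its arguments: {"type":"object","properties":{"plan":{"type":"array"}},"required":["plan"]}

```bash
mkdir -p pics; ls
cat > h.py <<'E'
from bench import *
import numpy as np, cv2
def shot(name,fn=None):
    p=camera(name)
    if fn: cv2.imwrite('pics/'+fn,p['img'])
    return p
def ray(p,u,v,fish=False):
    K=np.array(p['camera_matrix']);R,_=cv2.Rodrigues(np.array(p['rvec'],float));t=np.array(p['tvec'],float).ravel()
    x=(u-K[0,2])/K[0,0];y=(v-K[1,2])/K[1,1]
    if fish:
        th=np.hypot(x,y);s=np.sin(th)/max(th,1e-9);d=np.array([x*s,y*s,np.cos(th)])
    else: d=np.array([x,y,1.])
    return -R.T@t, R.T@d
def atz(p,u,v,z,fish=False):
    o,d=ray(p,u,v,fish);return o+d*(z-o[2])/d[2]
def proj(p,P):
    K=np.array(p['camera_matrix']);q,_=cv2.projectPoints(np.array(P,float).reshape(-1,1,3),np.array(p['rvec'],float),np.array(p['tvec'],float),K,None);return q.reshape(-1,2)
def find(p,thing,z,fish=False):
    for r in pinpoint(p,thing)[:4]:
        v,u=r['centre'];u*=640;v*=480
        print(thing,round(r['conf'],2),'px',round(u),round(v),'xyz',atz(p,u,v,z,fish).round(4))
E
python3 - <<'E'
from h import *
o=get_obs();print({k:np.round(v,3) for k,v in o.items()})
for c,f in(('scene',0),('side',0),('wrist',1)):
    p=shot(c,c+'0.png');print(c)
    for n,z in(('dish_center',.015),('mat_center',.004),('lid_center',.0135),('cup_center',.021)): find(p,n,z,f)
E
```

```text
pics
{'time_s': np.float64(0.0), 'q': array([-1.475,  0.182,  1.608, -0.   ,  1.354, -0.206]), 'dq': array([-0.   ,  0.001, -0.001, -0.   ,  0.001, -0.001]), 'joint_efforts': array([-1.0000e-03, -4.4488e+01, -3.5133e+01, -0.0000e+00,  9.0000e-03,
       -0.0000e+00]), 'eef_pos': array([ 0.171, -0.548,  0.244]), 'eef_rot': array([-0.001,  0.989,  0.15 ,  0.   ]), 'wrist_force': array([0.169, 0.135, 0.379]), 'torque': array([ 0.003, -0.011,  0.003]), 'opening': np.float64(1.005)}
scene
dish_center 0.9 px 342 326 xyz [0.3316 0.1001 0.015 ]
dish_center 0.9 px 319 391 xyz [0.302  0.2736 0.015 ]
dish_center 0.86 px 237 372 xyz [0.4891 0.3258 0.015 ]
dish_center 0.72 px 269 308 xyz [0.5159 0.1451 0.015 ]
mat_center 0.69 px 306 223 xyz [ 0.5852 -0.1639  0.004 ]
mat_center 0.27 px 271 309 xyz [0.5145 0.1396 0.004 ]
lid_center 0.74 px 373 179 xyz [ 0.4854 -0.4269  0.0135]
cup_center 0.9 px 331 166 xyz [ 0.6297 -0.4086  0.021 ]
side
dish_center 0.95 px 270 229 xyz [0.3452 0.0988 0.015 ]
dish_center 0.78 px 328 202 xyz [0.4992 0.344  0.015 ]
dish_center 0.73 px 384 212 xyz [0.6701 0.247  0.015 ]
dish_center 0.6 px 329 222 xyz [0.507  0.1614 0.015 ]
mat_center 0.72 px 362 277 xyz [ 0.5885 -0.1667  0.004 ]
lid_center 0.88 px 313 337 xyz [ 0.4912 -0.4255  0.0135]
cup_center 0.89 px 396 330 xyz [ 0.6375 -0.41    0.021 ]
wrist
```

View pics/scene0.png

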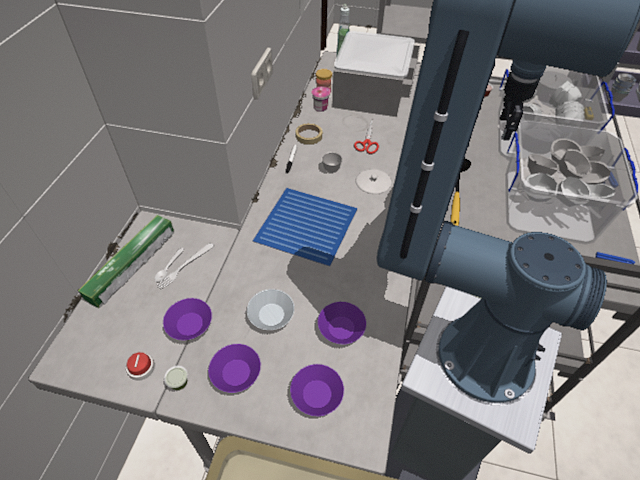

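View pics/side0.png

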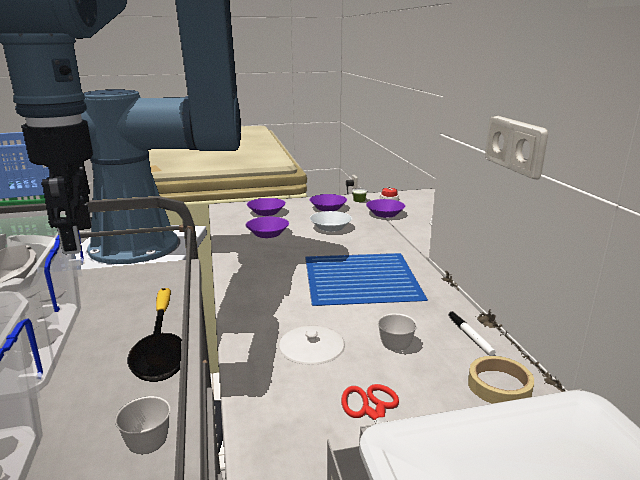

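View pics/wrist0.png

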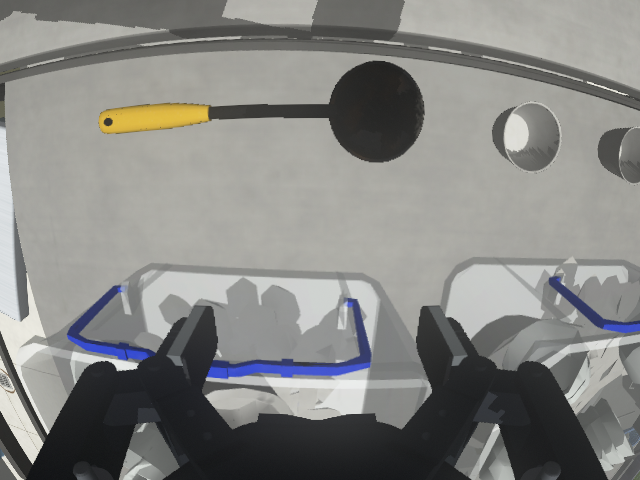

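Run:
```python
from h import *
for c in('scene','side'):
    p=shot(c)
    # all dish masks
    for r in trace(p,'dish_center'):
        m=r['mask']; b=p['img'][m].mean(0); ys,xs=np.nonzero(m)
        print(c,'dish',round(r['conf'],2),xs.mean().round(),ys.mean().round(),'bgr',b.round())
        if b.max()-b.min()<40 and m.sum()>200:
            cn=max(cv2.findContours(m.astype(np.uint8),0,1)[0],key=cv2.contourArea)
            # fit rim/whole silhouette by model: circle rim z=.03 r .06 & base z=0 r .033
            from scipy.optimize import minimize
            def mod(x,y):
                a=np.linspace(0,2*np.pi,60);P=[]
                P=np.r_[np.c_[x+.06*np.cos(a),y+.06*np.sin(a),0*a+.03],np.c_[x+.033*np.cos(a),y+.033*np.sin(a),0*a]]
                h=cv2.convexHull(proj(p,P).astype(np.float32));k=np.zeros((480*4,640*4),np.uint8)
                cv2.fillConvexPoly(k,np.round(h*4+1.5).astype(np.int32),1);return k
            M=cv2.resize(m.astype(np.uint8),None,fx=4,fy=4,interpolation=0)
            f=lambda q:1-(M&mod(*q)).sum()/(M|mod(*q)).sum()
            s=minimize(f,[.511,.15],method='Nelder-Mead',options=dict(initial_simplex=[[.511,.15],[.53,.15],[.511,.17]],xatol=2e-4))
            print('  fit',s.x.round(4),1-s.fun)
    m=trace(p,'mat_center'); 
    g=p['img'].astype(int); k=((g[...,0]-g[...,2]>60)&(g[...,1]>g[...,2]+10)).astype(np.uint8)
    n,l,st,_=cv2.connectedComponentsWithStats(k); 
    if m: k=m[0]['mask'].astype(np.uint8)
    else: k=(l==1+st[1:,4].argmax()).astype(np.uint8)
    cn=max(cv2.findContours(k,0,1)[0],key=cv2.contourArea)
    q=cv2.approxPolyDP(cv2.convexHull(cn),8,True).reshape(-1,2);W=np.array([atz(p,*a,.004) for a in q]);print('mat',len(m),q.tolist(),W[:,:2].round(4).tolist(),'mean',W.mean(0))
    u=proj(p,[[.511,.15,.02]])[0].astype(int)
    cv2.imwrite(f'pics/crop_{c}.png',cv2.resize(p['img'][u[1]-50:u[1]+50,u[0]-60:u[0]+60],None,fx=4,fy=4))
```

```text
scene dish 0.96 341.0 323.0 bgr [108.  46.  84.]
scene dish 0.95 186.0 319.0 bgr [141.  55. 107.]
scene dish 0.67 270.0 309.0 bgr [181. 178. 174.]
  fit [0.5088 0.1525] 0.9696981653186033
scene dish 0.61 234.0 368.0 bgr [140.  56. 107.]
scene dish 0.59 316.0 390.0 bgr [138.  54. 105.]
mat 1 [[286, 189], [355, 208], [328, 265], [253, 240]] [[0.7111, -0.2583], [0.4833, -0.2896], [0.4536, -0.0565], [0.6846, -0.0309]] mean [ 0.58315741 -0.15883668  0.004     ]
side dish 0.81 385.0 207.0 bgr [142.  52. 109.]
side dish 0.69 267.0 226.0 bgr [143.  51. 109.]
side dish 0.65 265.0 206.0 bgr [139.  54. 109.]
side dish 0.56 330.0 220.0 bgr [185. 184. 182.]
  fit [0.5118 0.1548] 0.9482286254133208
mat 1 [[426, 298], [312, 305], [306, 257], [399, 252]] [[0.7166, -0.2603], [0.4822, -0.2971], [0.4554, -0.0626], [0.6869, -0.0244]] mean [ 0.58527037 -0.16109011  0.004     ]
```

View pics/crop_scene.png

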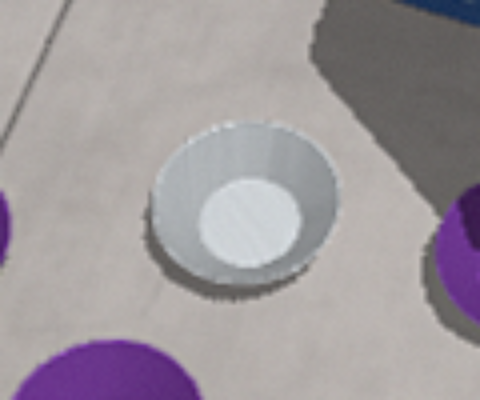

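Call:
servo_tool([
  [[0,0,0.05,-0.1,1],[0,0,0.05,-0.1,1],[0,0,0.05,-0.1,1],[0.02,0.03,0.03,0,1],[0.03,0.04,0,0,1],[0.03,0.04,0,0,1],[0.03,0.04,0,0,1],[0.03,0.04,0,0,1]],
])

```text
time_s: 1.85
eef_pos: [0.3116, -0.3573, 0.4255]
eef_rot: [0.0, 1.0, 0.001, 0.0]
wrist_force: [0.8, 0.5, -0.5]
opening: 1.0
```

Call:
servo_tool([
  [[0.02,0.045,0,0,1],[0.02,0.045,0,0,1],[0.02,0.045,0,0,1],[0.02,0.045,0,0,1],[0.02,0.045,0,0,1],[0.02,0.045,0,0,1],[0.02,0.045,0,0,1],[0.02,0.045,0,0,0.06]],
])

```text
time_s: 2.65
eef_pos: [0.4713, 0.0031, 0.4257]
eef_rot: [0.0, 1.0, 0.001, 0.001]
wrist_force: [0.3, -0.9, 1.3]
opening: 0.858
```

Call:
servo_tool([
  [[0.02,0.045,-0.005,0,0.06],[0.02,0.04,-0.02,0,0.06],[0,0,-0.05,0,0.06],[0,0,-0.05,0,0.06],[0,0,-0.05,0,0.06],[0,0,-0.05,0,0.06],[0,0,-0.05,0,0.06],[0,0,-0.04,0,0.06]],
])

```text
time_s: 3.45
eef_pos: [0.5097, 0.0861, 0.1076]
eef_rot: [-0.0, 1.0, 0.001, -0.001]
wrist_force: [0.4, 0.6, 0.3]
opening: 0.529
```

Run:
```python
from h import *
p=shot('wrist','w1.png');o=get_obs();print(o['eef_pos'],o['q'].round(3),o['opening'],o['time_s'])
find(p,'dish_center',.015,True)
```

```text
[0.50543827 0.08614857 0.10148127] [-0.063  0.234  1.866 -0.     1.054  1.506] 0.5327065587412502 3.5
dish_center 0.88 px 221 247 xyz [0.5093 0.1478 0.015 ]
dish_center 0.7 px 301 430 xyz [0.3388 0.0988 0.015 ]
dish_center 0.62 px 51 24 xyz [0.6733 0.271  0.015 ]
```

View pics/w1.png

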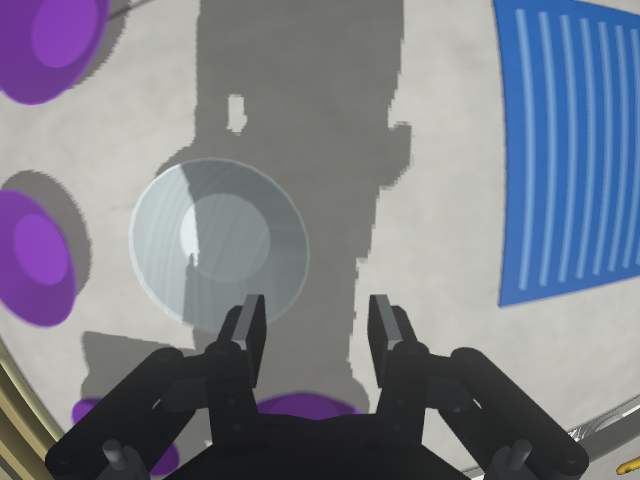

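Call:
servo_tool([
  [[0,0.012,-0.03,0,0.06],[0,0,-0.01,0,0.06],[0,0,0,0,0.06],[0,0,0,0,0.06]],
])

```text
time_s: 3.95
eef_pos: [0.5121, 0.0977, 0.0721]
eef_rot: [0.0, 1.0, 0.001, 0.001]
wrist_force: [-0.3, 1.0, 0.3]
opening: 0.531
```

Run:
```python
from h import *
p=shot('wrist','w2.png');o=get_obs();print(o['eef_pos'],o['opening'],o['time_s'])
find(p,'dish_center',.015,True)
p=shot('side','s2.png');o=get_obs();print(o['eef_pos']);find(p,'dish_center',.015)
u=[330,210];cv2.imwrite('pics/s2c.png',cv2.resize(p['img'][130:270,240:420],None,fx=4,fy=4))
```

```text
[0.51233888 0.09766935 0.07226847] 0.5322977140510096 4.0
dish_center 0.97 px 222 273 xyz [0.5095 0.1504 0.015 ]
dish_center 0.85 px 29 17 xyz [0.673  0.2731 0.015 ]
dish_center 0.79 px 11 279 xyz [0.4982 0.3214 0.015 ]
[0.51216266 0.09769271 0.07200628]
dish_center 0.93 px 270 229 xyz [0.3468 0.0988 0.015 ]
dish_center 0.85 px 270 210 xyz [0.3256 0.2601 0.015 ]
dish_center 0.59 px 329 221 xyz [0.5063 0.1698 0.015 ]
```

View pics/w2.png

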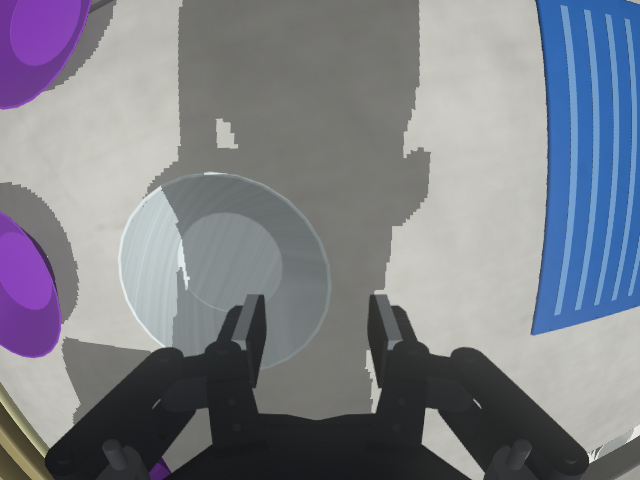

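View pics/s2c.png

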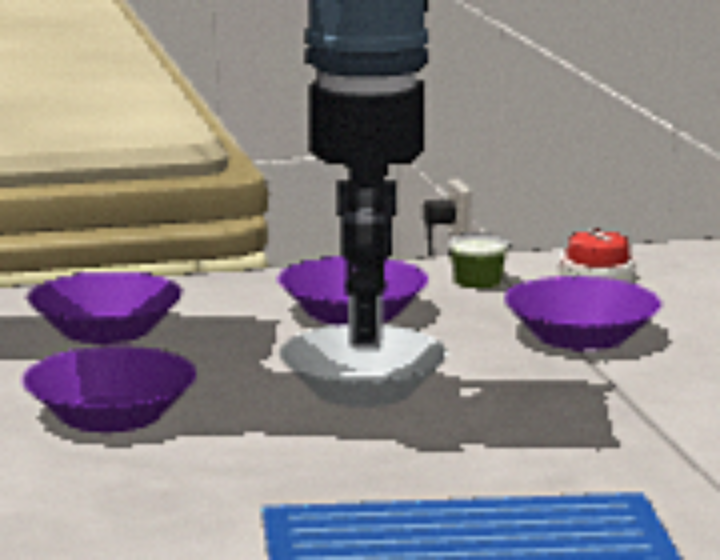

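Call:
servo_tool([
  [[-0.002,0,-0.03,0,0.06],[0,0,-0.016,0,0.06],[0,0,0,0,0.06],[0,0,0,0,-0.4],[0,0,0,0,-0.4],[0,0,0,0,-0.4]],
])

```text
time_s: 4.75
eef_pos: [0.51, 0.0979, 0.0255]
eef_rot: [0.0, 1.0, 0.001, 0.001]
wrist_force: [0.1, -1.0, -0.2]
opening: 0.304
```

Run:
```python
from h import *
p=shot('wrist','w3.png');o=get_obs();print(o['eef_pos'],o['opening'],o['time_s'])
```

```text
[0.5097979  0.09794235 0.0253374 ] 0.30351541361361034 4.8
```

View pics/w3.png

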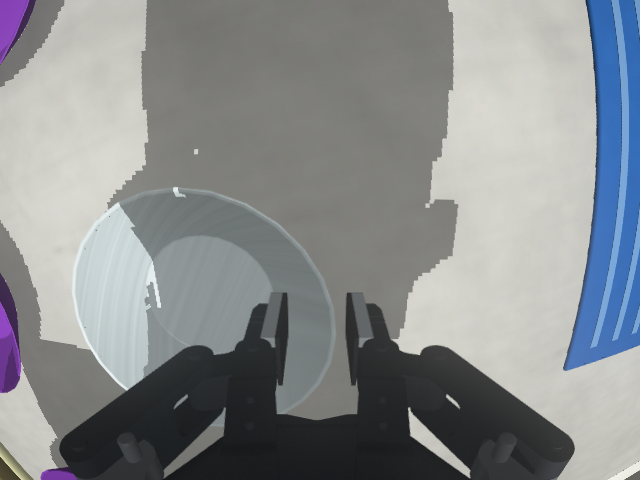

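Call:
servo_tool([
  [[0,0,0,0,-0.6],[0,0,0,0,-1],[0,0,0.006,0,-1],[0,0,0.008,0,-1],[0,0,0.01,0,-1]],
])

```text
time_s: 5.3
eef_pos: [0.5101, 0.0996, 0.0501]
eef_rot: [-0.001, 1.0, 0.001, 0.001]
wrist_force: [-1.8, 4.2, 10.9]
opening: 0.077
```

Run:
```python
from h import *
p=shot('wrist','w4.png');o=get_obs();print(o['eef_pos'],o['opening'],o['time_s'],o['wrist_force'])
p=shot('side','s4.png');cv2.imwrite('pics/s4c.png',cv2.resize(p['img'][130:270,240:420],None,fx=4,fy=4))
```

```text
[0.51113824 0.09936025 0.05185743] 0.07198854906256548 5.35 [-2.31541569  3.0941545  13.22977781]
```

View pics/w4.png

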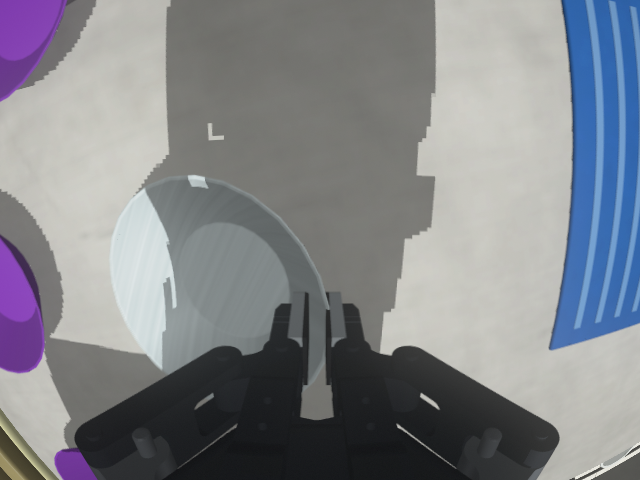

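View pics/s4c.png

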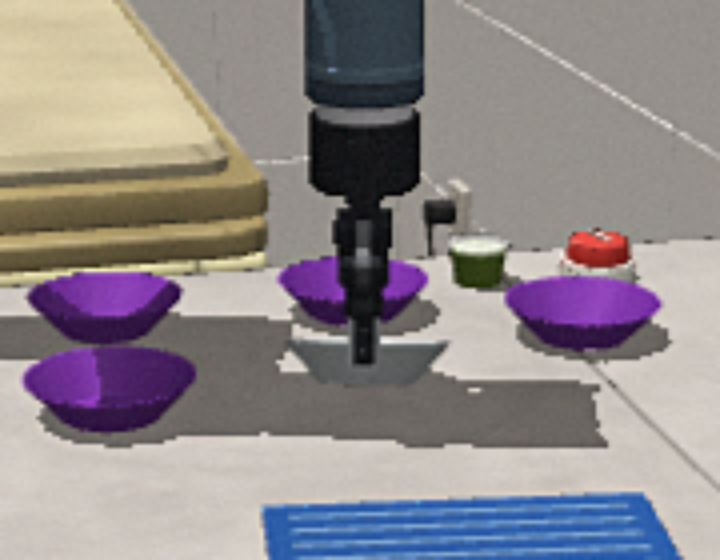

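Call:
servo_tool([
  [[0,0,0.01,0,-1],[0,0,0.01,0,-1],[0,0,0.01,0,-1],[0,0,0.015,0,-1],[0,0,0.02,0,-1],[0,0,0.02,0,-1]],
])

```text
time_s: 6.0
eef_pos: [0.5084, 0.0979, 0.1338]
eef_rot: [0.0, 1.0, 0.001, -0.0]
wrist_force: [-0.5, 0.7, -0.9]
opening: 0.008
```

Run:
```python
from h import *
p=shot('wrist','w5.png');o=get_obs();print(o['eef_pos'],o['opening'],o['time_s'],o['wrist_force'])
p=shot('side','s5.png');cv2.imwrite('pics/s5c.png',cv2.resize(p['img'][110:250,240:420],None,fx=4,fy=4))
```

```text
[0.51073045 0.09793378 0.13733318] 0.006984442160406441 6.05 [2.2115196  0.65933554 1.98068089]
```

View pics/w5.png

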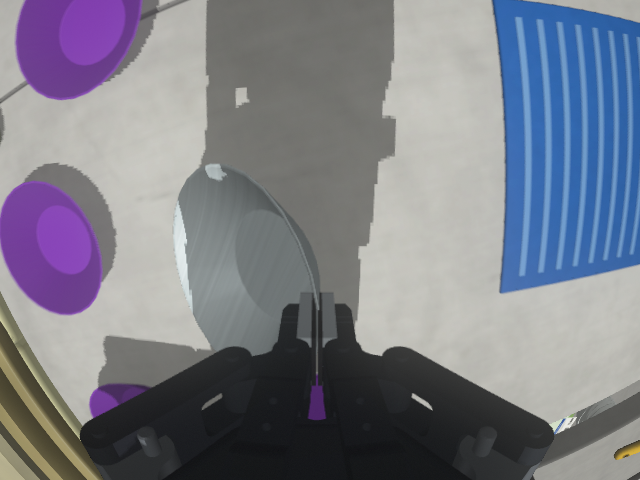

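View pics/s5c.png

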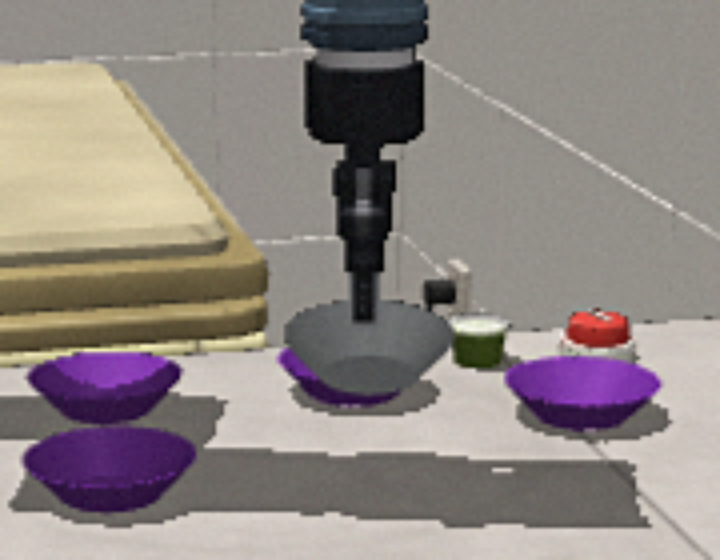

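Call:
servo_tool([
  [[0.005,-0.02,0.02,0,-1],[0.012,-0.04,0.005,0.03,-1],[0.012,-0.05,0,0.05,-1],[0.012,-0.05,0,0.05,-1],[0.012,-0.05,0,0,-1],[0.012,-0.05,0,0,-1],[0.012,-0.05,0,0,-1],[0.01,-0.04,0,0,-1]],
])

```text
time_s: 6.9
eef_pos: [0.5938, -0.2478, 0.1567]
eef_rot: [-0.0, 0.998, 0.065, -0.001]
wrist_force: [1.5, 0.4, -0.9]
opening: 0.01
```

Call:
servo_tool([
  [[0.004,-0.02,0,0,-1],[0,-0.006,-0.01,0,-1],[0,0,-0.02,0,-1],[0,0,-0.01,0,-1],[0,0,0,0,-1],[0,0,0,0,-1]],
])

```text
time_s: 7.5
eef_pos: [0.5981, -0.27, 0.1178]
eef_rot: [-0.0, 0.998, 0.066, -0.0]
wrist_force: [0.3, -0.2, -0.6]
opening: 0.005
```

Run:
```python
from h import *
p=shot('wrist','w6.png');o=get_obs();print(o['eef_pos'],o['eef_rot'],o['opening'],o['time_s'],o['wrist_force'])
p=shot('side','s6.png');cv2.imwrite('pics/s6c.png',cv2.resize(p['img'][150:330,270:470],None,fx=3,fy=3))
p=shot('scene','c6.png');cv2.imwrite('pics/c6c.png',cv2.resize(p['img'][130:290,220:420],None,fx=3,fy=3))
```

```text
[ 0.59861428 -0.2704446   0.11871621] [1.44735253e-04 9.97796702e-01 6.63451564e-02 2.03268669e-04] 0.005226042141738898 7.55 [ 0.53358575  0.37318492 -1.23468405]
```

View pics/w6.png

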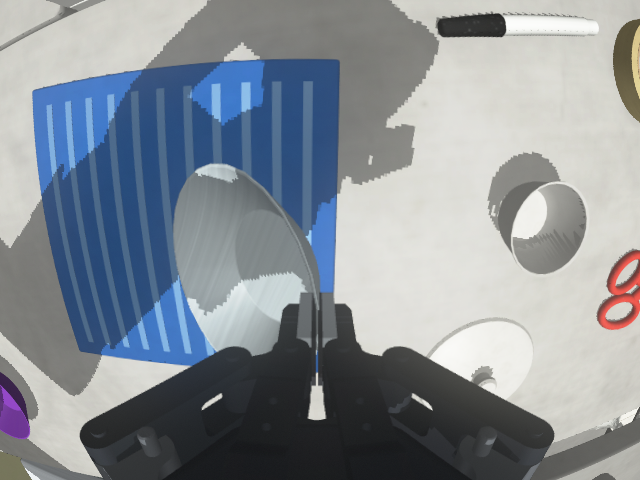

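View pics/s6c.png

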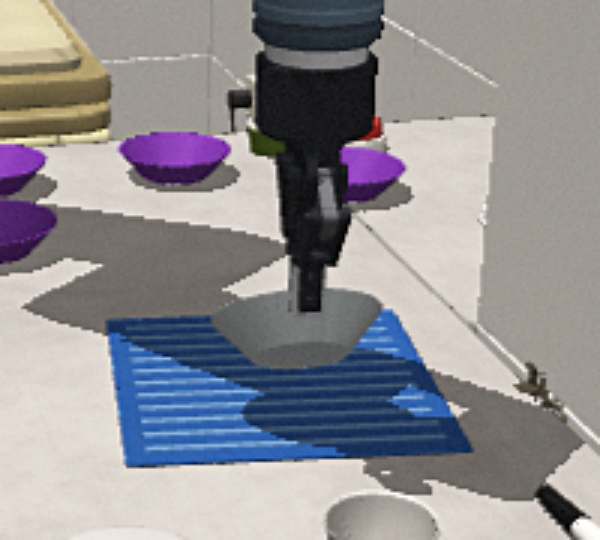

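View pics/c6c.png

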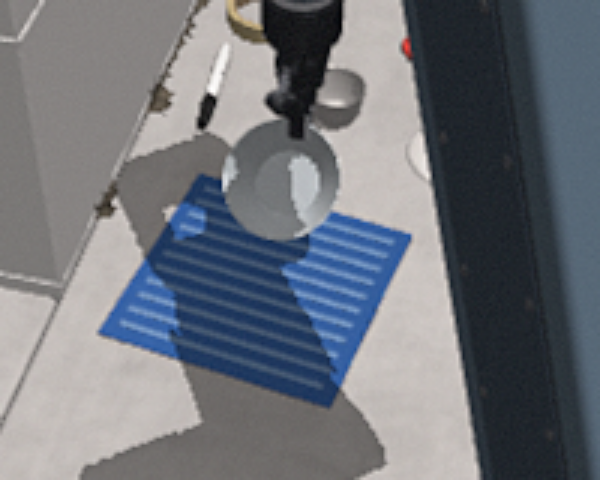

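Call:
servo_tool([
  [[0,0,-0.012,0,-1],[0,0,0,0,-0.94],[0,0,0,0,-0.92],[0,0,0,0,-0.9],[0,0,0,0,-0.9]],
])

```text
time_s: 8.15
eef_pos: [0.5985, -0.2713, 0.1066]
eef_rot: [0.0, 0.998, 0.066, 0.0]
wrist_force: [0.6, -0.4, -0.2]
opening: 0.049
```

```bash
cat > look.py <<'E'
from h import *
import sys
n=sys.argv[1]
p=shot('wrist');o=get_obs();print(o['eef_pos'].round(4),'open',o['opening'].round(3),o['time_s'],o['wrist_force'].round(1))
a=cv2.resize(p['img'],(400,300))
p=shot('side');b=cv2.resize(p['img'][170:320,290:470],(400,333))
p=shot('scene');c=cv2.resize(p['img'][150:290,240:400],(400,350))
im=np.zeros((600,800,3),np.uint8);im[:300,:400]=a;im[:300,400:]=b[:300];im[300:600,:400]=c[:300]
cv2.imwrite('pics/%s.png'%n,im)
E
python3 look.py m7
```

```text
Traceback (most recent call last):
  File "look.py", line 4, in <module>
    p=shot('wrist');o=get_obs();print(o['eef_pos'].round(4),'open',o['opening'].round(3),o['time_s'],o['wrist_force'].round(1))
                                                                   ^^^^^^^^^^^^^^^^^^
AttributeError: 'float' object has no attribute 'round'
```

```bash
sed -i "s/o\['opening'\].round(3)/round(o['opening'],3)/" look.py; python3 look.py m7
```

```text
[ 0.5984 -0.2713  0.1066] open 0.051 8.25 [ 0.4  0.3 -0.5]
```

View pics/m7.png

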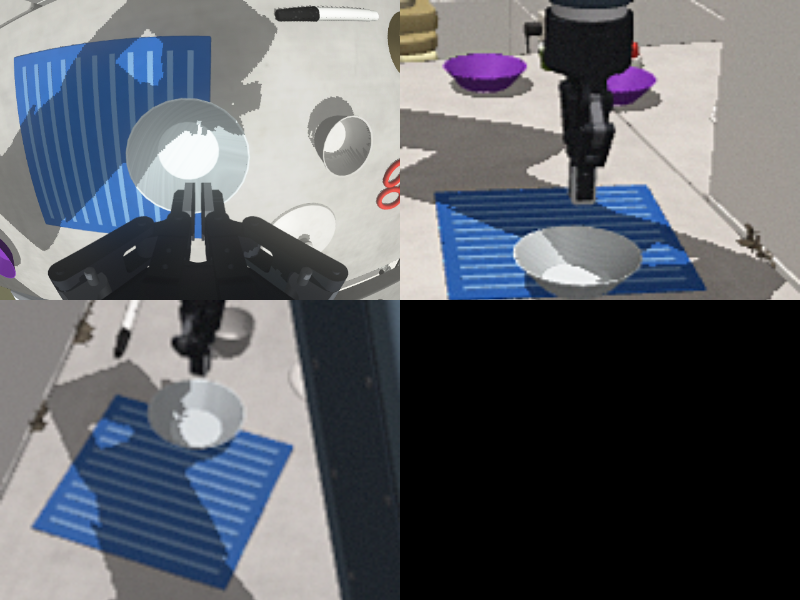

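```bash
cat > fit.py <<'E'
from h import *
from scipy.optimize import minimize
def fit(c,x0):
    p=shot(c)
    best=None
    for r in trace(p,'dish_center'):
        m=r['mask']
        b=p['img'][m].mean(0)
        if b[0]-b[1]<40:
            M=cv2.resize(m.astype(np.uint8),None,fx=4,fy=4,interpolation=0)
            def mod(x,y):
                a=np.linspace(0,2*np.pi,60)
                P=np.r_[np.c_[x+.06*np.cos(a),y+.06*np.sin(a),0*a+.034],np.c_[x+.033*np.cos(a),y+.033*np.sin(a),0*a+.004]]
                h=cv2.convexHull(proj(p,P).astype(np.float32));k=np.zeros((1920,2560),np.uint8)
                cv2.fillConvexPoly(k,np.round(h*4+1.5).astype(np.int32),1);return k
            f=lambda q:1-(M&mod(*q)).sum()/max(1,(M|mod(*q)).sum())
            s=minimize(f,x0,method='Nelder-Mead',options=dict(initial_simplex=[x0,[x0[0]+.02,x0[1]],[x0[0],x0[1]+.02]],xatol=2e-4))
            print(c,r['conf'],s.x.round(4),'iou',round(1-s.fun,3))
if __name__=='__main__':
    p=shot('wrist');find(p,'dish_center',.019,True);find(p,'mat_center',.004,True)
    fit('side',[.6,-.21]);fit('scene',[.6,-.21])
E
python3 fit.py
```

```text
dish_center 0.91 px 300 249 xyz [ 0.5972 -0.2617  0.019 ]
mat_center 0.81 px 165 241 xyz [ 0.5847 -0.1661  0.004 ]
side 0.72 [ 0.599  -0.2571] iou 0.954
scene 0.73 [ 0.5963 -0.2579] iou 0.954
```

Call:
servo_tool([
  [[0.006,-0.038,0,0,-0.25],[0,0,-0.03,0,-0.25],[0,0,-0.03,0,-0.25],[0,0,0,0,-0.25],[0,0,0,0,-0.25]],
])

```text
time_s: 9.2
eef_pos: [0.6039, -0.3088, 0.046]
eef_rot: [-0.001, 0.998, 0.066, -0.001]
wrist_force: [-0.0, -1.2, 0.3]
opening: 0.379
```

```bash
python3 look.py m8
```

```text
[ 0.6048 -0.3093  0.0474] open 0.378 9.25 [ 0.5 -0.2 -0.4]
```

View pics/m8.png

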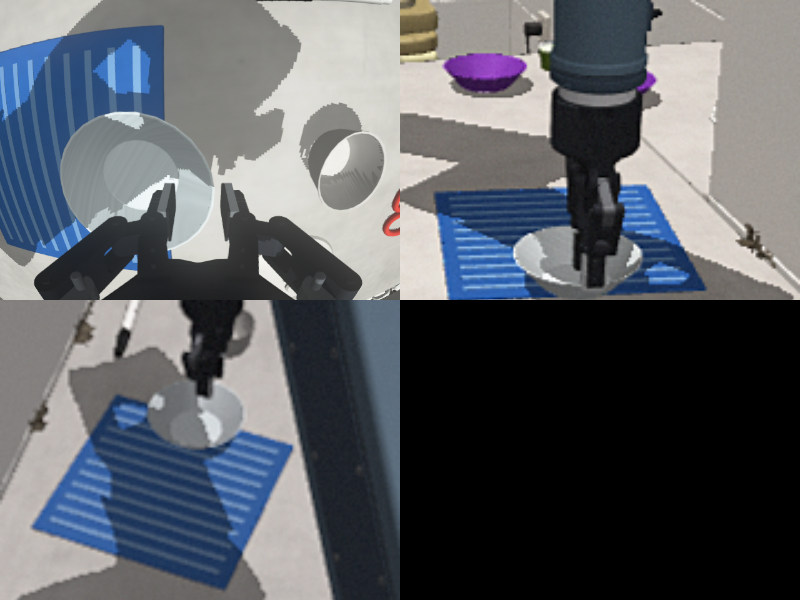

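Call:
servo_tool([
  [[0,0,-0.016,0,-0.3],[0,0,0,0,-0.6],[0,0,0,0,-1],[0,0,0.006,0,-1],[0,0,0.01,0,-1],[0,0,0.012,0,-1],[0,0,0.012,0,-1],[0,0,0.012,0,-1]],
])

```text
time_s: 10.15
eef_pos: [0.6047, -0.3079, 0.0836]
eef_rot: [-0.001, 0.998, 0.066, 0.0]
wrist_force: [0.5, -0.2, -0.4]
opening: 0.008
```

Call:
servo_tool([
  [[0,0,0.012,0,-1],[0,0,0.01,0,-1],[0,0,0,0,-1],[0,0,0,0,-1]],
])

```text
time_s: 10.55
eef_pos: [0.6041, -0.3092, 0.1041]
eef_rot: [0.0, 0.998, 0.066, -0.0]
wrist_force: [0.5, -0.4, -1.8]
opening: 0.01
```

```bash
python3 look.py m9
```

```text
[ 0.6038 -0.309   0.1035] open 0.009 10.6 [-0.5 -0.1 -0.9]
```

View pics/m9.png

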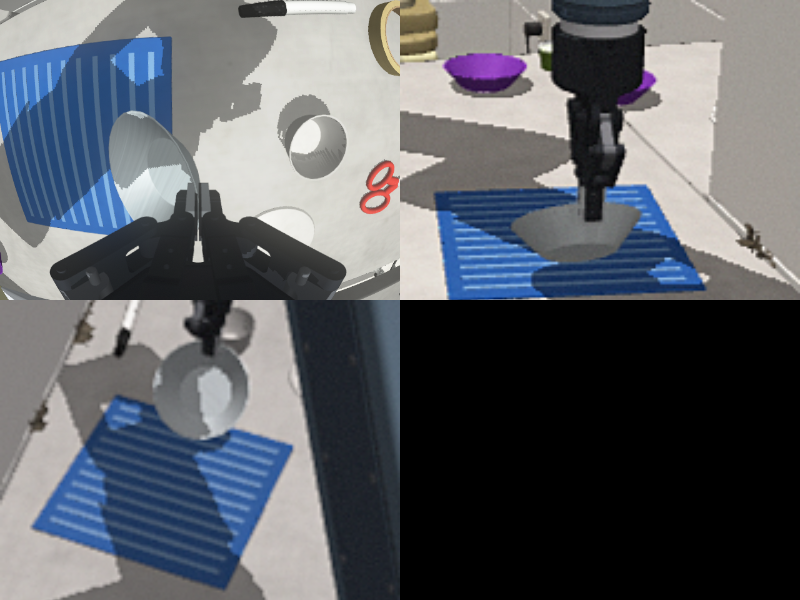

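Call:
servo_tool([
  [[-0.003,0.02,0,0,-1],[0,0,-0.006,0,-1],[0,0,-0.004,0,-1],[0,0,0,0,-1]],
])

```text
time_s: 11.1
eef_pos: [0.6007, -0.2892, 0.0929]
eef_rot: [-0.0, 0.998, 0.066, -0.001]
wrist_force: [0.5, 0.1, 0.0]
opening: 0.011
```

Call:
servo_tool([
  [[0,0,-0.004,0,-1],[0,0,0,0,-1]],
])

```text
time_s: 11.3
eef_pos: [0.601, -0.2894, 0.0896]
eef_rot: [-0.0, 0.998, 0.066, -0.0]
wrist_force: [0.2, 0.9, -0.3]
opening: 0.01
```

```bash
python3 look.py m10
```

```text
[ 0.6011 -0.2894  0.0899] open 0.007 11.35 [-0.4  0.2 -0.6]
```

View pics/m10.png

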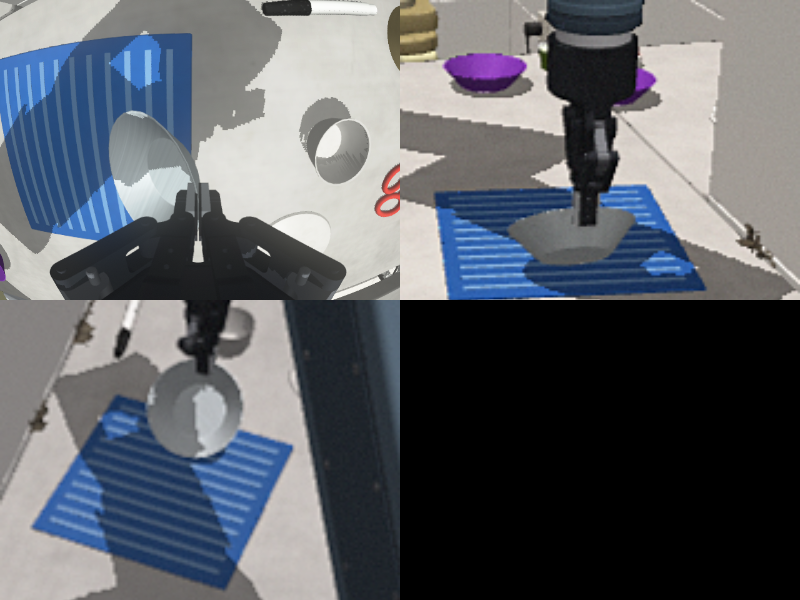

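Call:
servo_tool([
  [[0,0,-0.004,0,-1],[0,0,0,0,-1]],
])

```text
time_s: 11.65
eef_pos: [0.601, -0.289, 0.0857]
eef_rot: [-0.0, 0.998, 0.066, -0.0]
wrist_force: [0.9, 0.3, -0.5]
opening: 0.007
```

Call:
servo_tool([
  [[0,0,-0.003,0,-1],[0,0,0,0,-1]],
])

```text
time_s: 11.85
eef_pos: [0.601, -0.2889, 0.0828]
eef_rot: [-0.0, 0.998, 0.066, -0.0]
wrist_force: [-0.4, -0.3, -0.9]
opening: 0.007
```

Call:
servo_tool([
  [[0,0,-0.003,0,-1],[0,0,0,0,-1]],
])

```text
time_s: 12.05
eef_pos: [0.6018, -0.2898, 0.0813]
eef_rot: [0.001, 0.998, 0.066, 0.001]
wrist_force: [-0.8, 0.2, 5.1]
opening: 0.012
```

Call:
servo_tool([
  [[0,0.002,0.001,0,-0.93],[-0.001,0.004,0.002,0,-0.9],[-0.001,0.005,0.003,0,-0.88],[-0.001,0.005,0.003,0,-0.87]],
])

```text
time_s: 12.45
eef_pos: [0.598, -0.2724, 0.0893]
eef_rot: [-0.0, 0.998, 0.066, -0.0]
wrist_force: [-0.1, -0.4, -0.6]
opening: 0.063
```

```bash
python3 look.py m11
```

```text
[ 0.5982 -0.2717  0.0899] open 0.062 12.5 [-0.5 -0.6 -0.2]
```

View pics/m11.png

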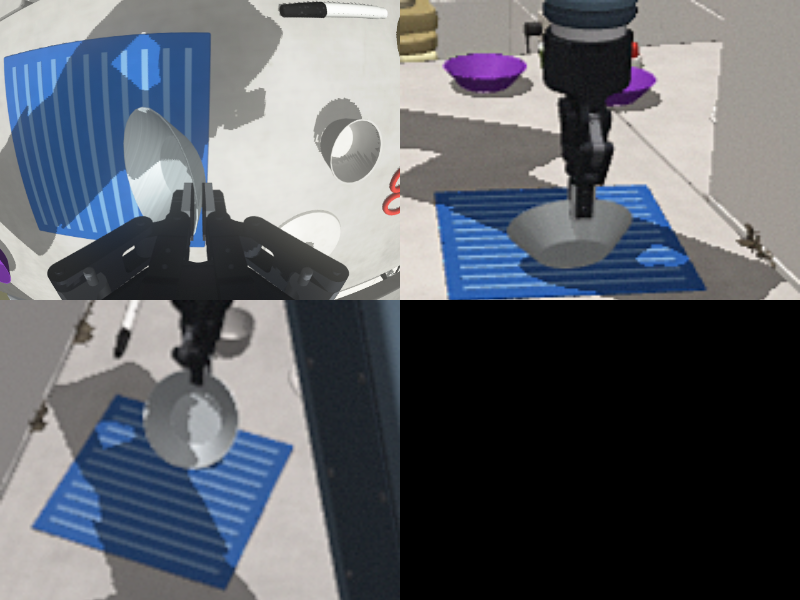

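Call:
servo_tool([
  [[-0.001,0.005,0.004,0,-0.86],[-0.001,0.005,0.004,0,-0.85],[-0.001,0.005,0.004,0,-0.84],[0,0,0,0,-0.84]],
])

```text
time_s: 13.0
eef_pos: [0.5956, -0.2575, 0.1022]
eef_rot: [0.0, 0.998, 0.066, 0.0]
wrist_force: [0.0, -1.0, -0.5]
opening: 0.086
```

```bash
python3 look.py m12
```

```text
[ 0.5955 -0.2579  0.1019] open 0.085 13.05 [ 0.  -1.4 -0. ]
```

View pics/m12.png

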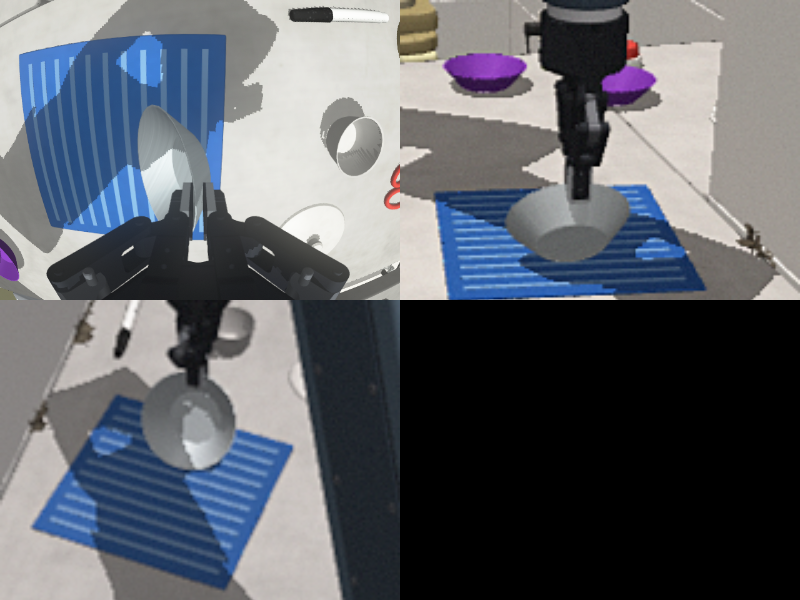

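Call:
servo_tool([
  [[-0.001,0.006,0.004,0,-0.82],[-0.001,0.006,0.004,0,-0.8],[-0.001,0.006,0.004,0,-0.78],[-0.001,0.006,0.003,0,-0.76],[0,0,0,0,-0.76]],
])

```text
time_s: 13.65
eef_pos: [0.5913, -0.233, 0.1168]
eef_rot: [-0.0, 0.998, 0.066, 0.0]
wrist_force: [-0.1, -0.5, 0.1]
opening: 0.122
```

```bash
python3 look.py m13
```

```text
[ 0.5913 -0.2334  0.1165] open 0.119 13.7 [-0.7  0.2 -0.1]
```

View pics/m13.png

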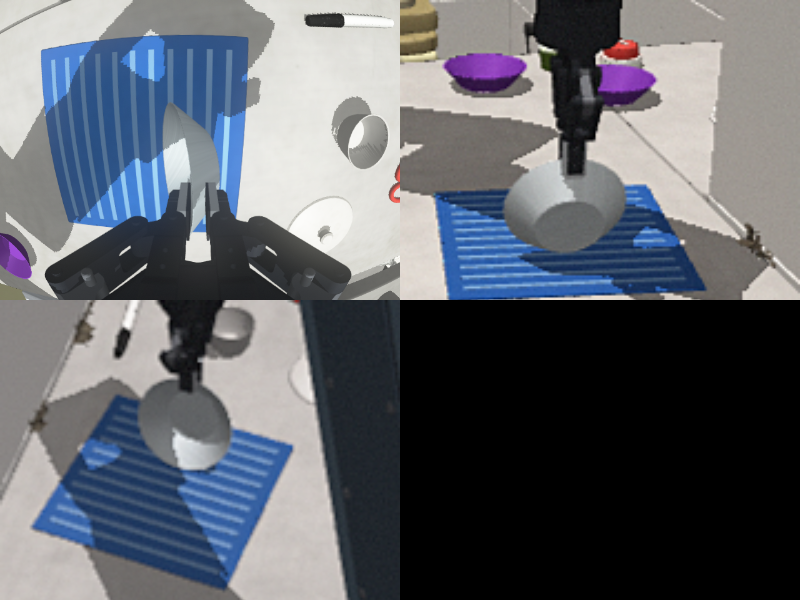

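Call:
servo_tool([
  [[-0.001,0.007,0.003,0,-0.72],[-0.001,0.007,0.002,0,-0.68],[-0.001,0.007,0.002,0,-0.64],[-0.001,0.007,0.002,0,-0.6],[0,0,0,0,-0.6]],
])

```text
time_s: 14.3
eef_pos: [0.5873, -0.2049, 0.1256]
eef_rot: [-0.0, 0.998, 0.066, 0.0]
wrist_force: [-1.0, 0.2, 0.6]
opening: 0.197
```

```bash
python3 look.py m14
```

```text
[ 0.5873 -0.2054  0.1255] open 0.204 14.35 [ 0.6 -1.   0.3]
```

View pics/m14.png

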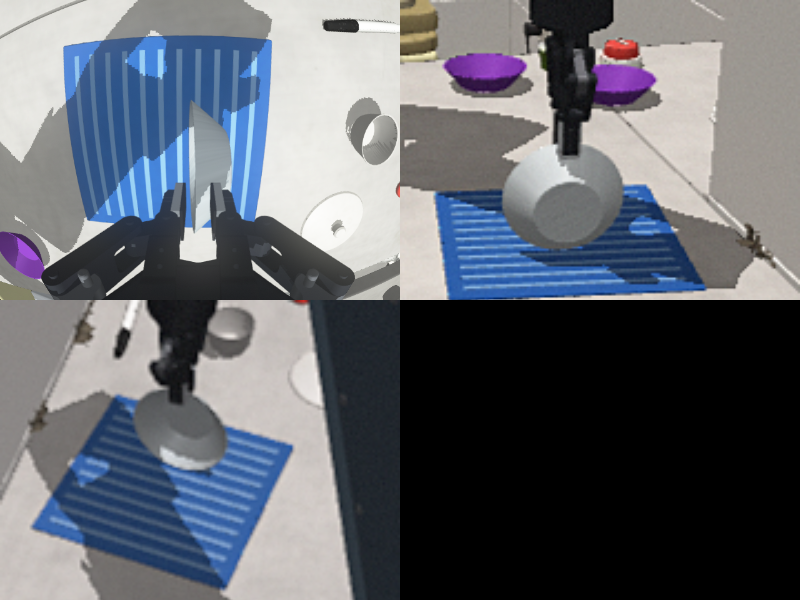

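Call:
servo_tool([
  [[-0.001,0.008,0.001,0,-0.54],[-0.001,0.008,0,0,-0.48],[-0.001,0.008,0,0,-0.42],[0,0,0,0,-0.42]],
])

```text
time_s: 14.85
eef_pos: [0.5842, -0.1807, 0.1265]
eef_rot: [-0.0, 0.998, 0.066, 0.0]
wrist_force: [0.2, -0.2, 1.7]
opening: 0.291
```

```bash
python3 look.py m15
```

```text
[ 0.5844 -0.1814  0.1265] open 0.294 14.9 [-0.2 -0.6  1.8]
```

View pics/m15.png

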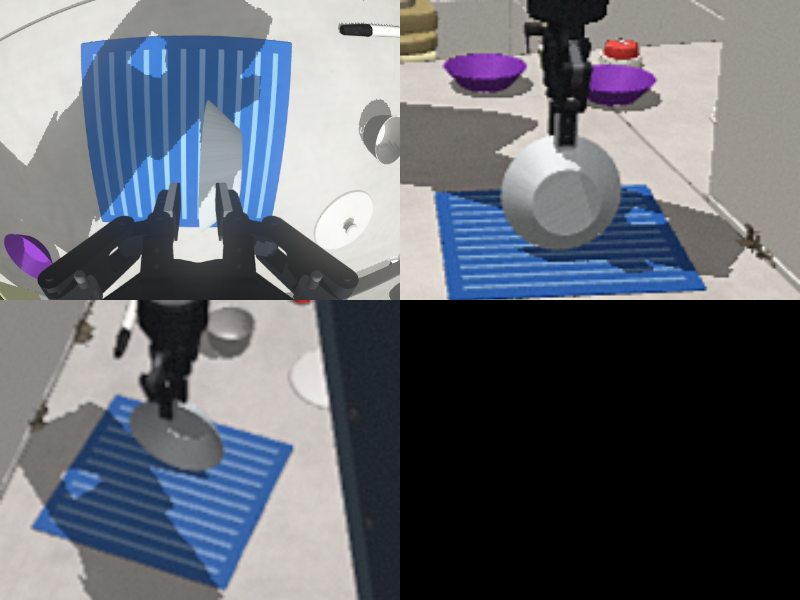

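Call:
servo_tool([
  [[-0.001,0.008,0.002,0,-0.34],[-0.001,0.008,0.001,0,-0.26],[-0.001,0.008,0,0,-0.18],[0,0,0,0,-0.18]],
])

```text
time_s: 15.4
eef_pos: [0.5809, -0.1566, 0.129]
eef_rot: [-0.0, 0.998, 0.066, -0.0]
wrist_force: [0.4, 0.6, 0.9]
opening: 0.406
```

```bash
python3 look.py m16
```

```text
[ 0.5811 -0.1573  0.1292] open 0.413 15.45 [-0.   0.4  0.2]
```

View pics/m16.png

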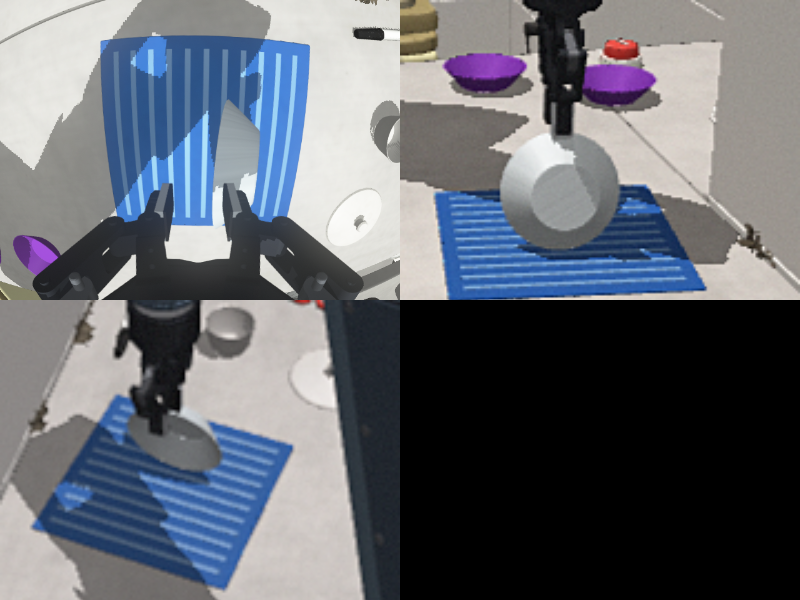

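Call:
servo_tool([
  [[-0.001,0.007,-0.002,0,-0.18],[-0.001,0.007,-0.003,0,-0.18],[-0.001,0.007,-0.003,0,-0.18]],
])

```text
time_s: 15.85
eef_pos: [0.5791, -0.1365, 0.1224]
eef_rot: [0.0, 0.998, 0.066, 0.001]
wrist_force: [-1.1, 3.9, 8.6]
opening: 0.405
```

```bash
python3 look.py m17
```

```text
[ 0.5786 -0.135   0.1218] open 0.413 15.9 [-0.3  4.5  8.6]
```

View pics/m17.png

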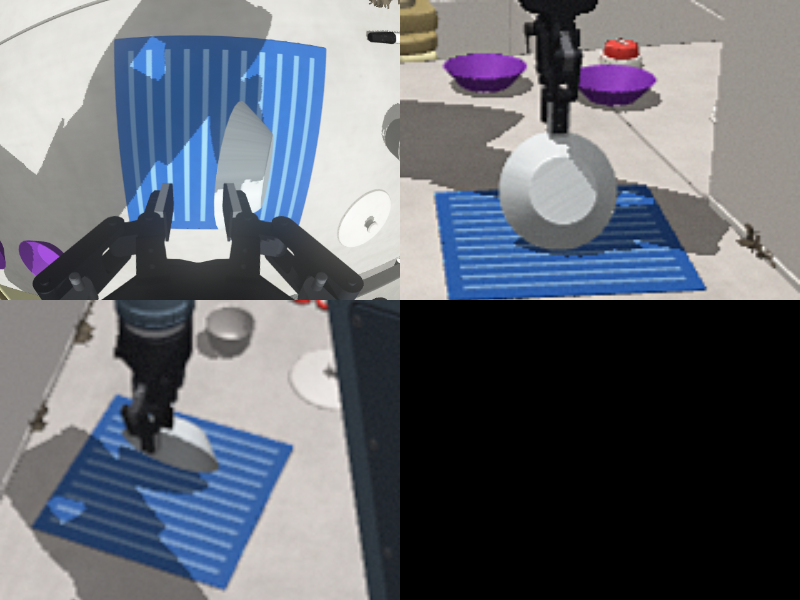

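Run:
```python
from h import *
a=shot('wrist')['img'][100:420,150:550];b=shot('scene')['img'][150:250,270:350]
cv2.imwrite('pics/z1.png',cv2.resize(a,(800,600)) if 0 else cv2.resize(a,None,fx=1.8,fy=1.8));cv2.imwrite('pics/z2.png',cv2.resize(b,None,fx=6,fy=6,interpolation=2))
```

```text
(no output)
```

View pics/z1.png

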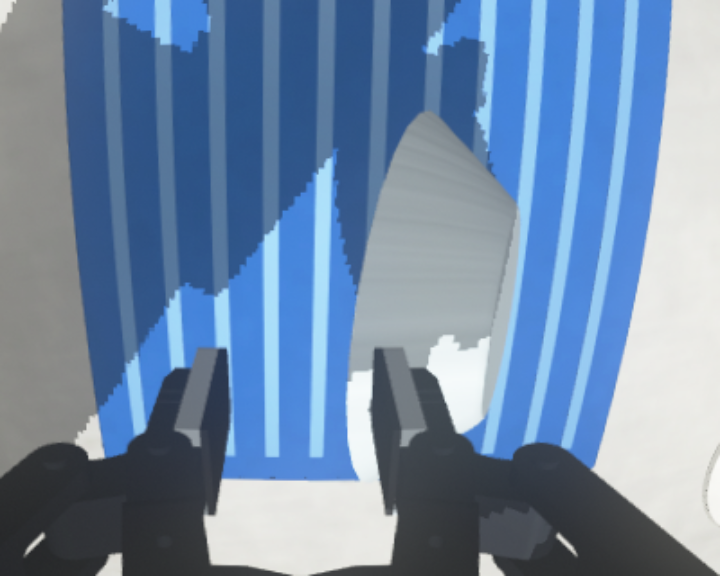

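View pics/z2.png

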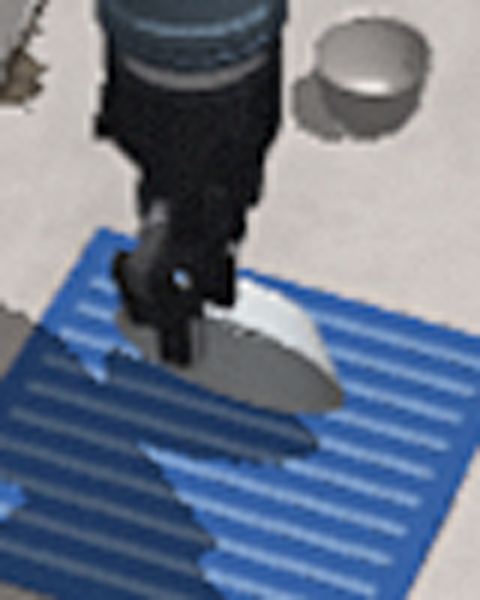

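Call:
servo_tool([
  [[-0.001,0.006,0.002,0,-0.18],[-0.001,0.006,0.001,0,-0.18]],
])

```text
time_s: 16.3
eef_pos: [0.576, -0.1245, 0.1241]
eef_rot: [-0.0, 0.998, 0.066, -0.0]
wrist_force: [-0.3, -0.2, -0.3]
opening: 0.415
```

```bash
python3 look.py m18
```

```text
[ 0.5758 -0.1235  0.1241] open 0.409 16.35 [ 0.5  0.9 -0.6]
```

View pics/m18.png

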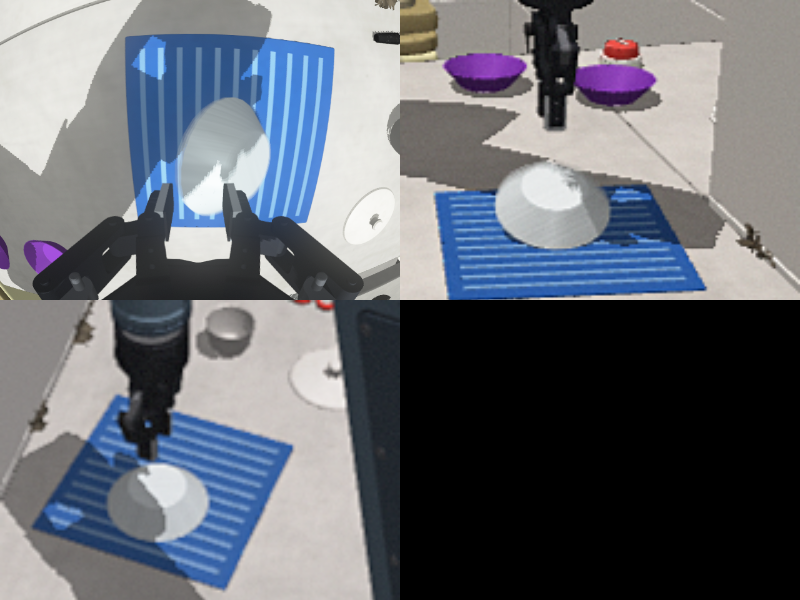

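Over it went, mouth down on the mat. I'll raise the tool clear and check.

Call:
servo_tool([
  [[0,0,0.04,0,-0.18],[0,0,0.05,0,-0.18],[0,0,0.05,0,-0.18],[0,0,0.03,0,-0.18],[0,0,0,0,-0.18],[0,0,0,0,-0.18]],
])

```text
time_s: 17.05
eef_pos: [0.5764, -0.1253, 0.2947]
eef_rot: [0.0, 0.998, 0.066, 0.001]
wrist_force: [-0.7, 0.4, 0.3]
opening: 0.411
```

Run:
```python
from h import *
from scipy.optimize import minimize
c=np.array([.585,-.161]);ex=np.array([.991,.135]);ey=np.array([-.135,.991])
for n,z,fi in(('wrist','w20.png',1),('side','s20.png',0),('scene','c20.png',0)):
    p=shot(n,z)
    find(p,'dish_center',.019,fi);find(p,'lid_center',.0135,fi);find(p,'cup_center',.021,fi)
    if fi: continue
    for r in trace(p,'dish_center'):
        m=r['mask'];b=p['img'][m].mean(0)
        if b[0]-b[1]>40: continue
        M=cv2.resize(m.astype(np.uint8),None,fx=4,fy=4,interpolation=0)
        def mod(x,y):
            a=np.linspace(0,2*np.pi,60)
            P=np.r_[np.c_[x+.06*np.cos(a),y+.06*np.sin(a),0*a+.004],np.c_[x+.033*np.cos(a),y+.033*np.sin(a),0*a+.034]]
            h=cv2.convexHull(proj(p,P).astype(np.float32));k=np.zeros((1920,2560),np.uint8)
            cv2.fillConvexPoly(k,np.round(h*4+1.5).astype(np.int32),1);return k
        f=lambda q:1-(M&mod(*q)).sum()/max(1,(M|mod(*q)).sum())
        x0=[.58,-.13];s=minimize(f,x0,method='Nelder-Mead',options=dict(initial_simplex=[x0,[.6,-.13],[.58,-.11]],xatol=2e-4))
        d=s.x-c;print(n,s.x.round(4),'iou',round(1-s.fun,3),'in mat frame',(d@ex).round(4),(d@ey).round(4))
print(get_obs()['eef_pos'],get_obs()['time_s'])
```

```text
dish_center 0.8 px 52 326 xyz [0.3157 0.266  0.019 ]
dish_center 0.73 px 324 187 xyz [ 0.5796 -0.1346  0.019 ]
dish_center 0.63 px 29 91 xyz [0.6732 0.269  0.019 ]
dish_center 0.62 px 140 337 xyz [0.3377 0.0972 0.019 ]
lid_center 0.65 px 527 286 xyz [ 0.4847 -0.4334  0.0135]
cup_center 0.72 px 557 181 xyz [ 0.6349 -0.4282  0.021 ]
dish_center 0.88 px 268 230 xyz [0.3438 0.08   0.019 ]
dish_center 0.88 px 266 208 xyz [0.3131 0.2625 0.019 ]
dish_center 0.87 px 382 214 xyz [0.6642 0.2236 0.019 ]
dish_center 0.72 px 360 264 xyz [ 0.5844 -0.1309  0.019 ]
lid_center 0.57 px 313 336 xyz [ 0.4903 -0.4227  0.0135]
cup_center 0.81 px 397 328 xyz [ 0.6406 -0.4045  0.021 ]
side [ 0.5831 -0.1296] iou 0.964 in mat frame 0.0023 0.0314
dish_center 0.97 px 188 323 xyz [0.6665 0.2795 0.019 ]
dish_center 0.82 px 301 226 xyz [ 0.5852 -0.1347  0.019 ]
dish_center 0.81 px 317 392 xyz [0.3052 0.2796 0.019 ]
dish_center 0.8 px 346 327 xyz [0.3205 0.1012 0.019 ]
lid_center 0.88 px 372 178 xyz [ 0.4892 -0.4269  0.0135]
cup_center 0.89 px 330 167 xyz [ 0.6291 -0.4043  0.021 ]
scene [ 0.5808 -0.1295] iou 0.964 in mat frame 0.0001 0.0318
[ 0.57627906 -0.12511253  0.2942837 ] 17.75
```

View pics/s20.png

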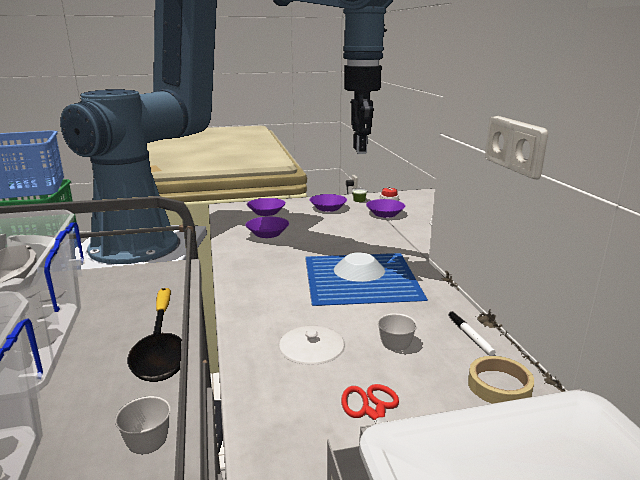

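View pics/w20.png

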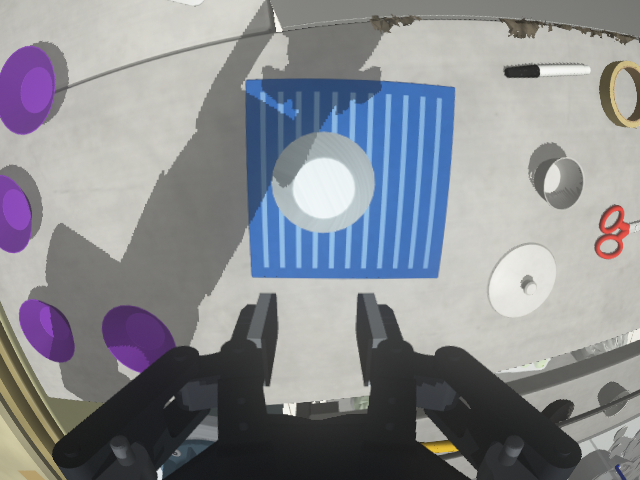

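```bash
python3 -c "
from bench import *
print(hand_in())"
```

```text
the job is handed in; nothing more can be done
None
```

The steel dish now lies mouth down on the blue mat, wholly on it, and I handed the job in at about 18 s. However, I let go of it in mid-air once on the way, which you asked me not to do.

**What I did:** I pinched the dish by its rim and carried it to the mat. At first I opened the jaws slightly, hoping it would hang in the gap, but it slipped out and fell roughly 20 mm, landing mouth up partly on the mat. I gripped it again, set its lower edge on the mat and loosened the jaws. I then pushed the top over with the outer finger. From then on the dish stayed on the mat until it tipped mouth down by itself.

**Last checks:**
- **Dish:** both fixed cameras put its centre about 31 mm from the mat's centre. That leaves about 29 mm between the rim and the nearest mat edge.
- **Gripper:** it was clear of the dish, with the tool about 0.29 m above the work surface.
- **Lid and cup:** in the side and scene cameras they moved less than 7 mm from their first readings, which is within measurement error. The wrist camera put the cup about 20 mm and the lid about 7 mm from those readings. I took this as fisheye error, because neither was touched.
- **Purple dishes:** they were not touched.
- **Forces:** the highest wrist force I saw was about 13 N.

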